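# Present a gas sensor module from its charging dock

### The job

Fold the dock's clear cover up about its hinge until it stands straight up, and leave it standing so. Then draw the module with the blue cap out of its socket, lean it straight back so that its display looks up at 45 degrees for reading (cap end still the upper end, the module level from side to side), and finish while still holding it like that in the gripper, still and touching nothing else, its underside at least 20 cm above the bench. Leave the white-capped module seated in the dock, and the screwdriver, green can and grey cup where they are.

Things in the scene. Friction and masses are not known exactly. Their poses are not given: they have to be found in the camera images.
- dock: fixed grey open-topped case, 240 (x) x 172 (y) x 108 mm high, walls 6, inner floor 10 mm up. Origin: centre of underside, on the bench; z up, x roughly away from the robot (yaw varies to 0.3 rad). Two sockets at x = -45 and +45, y = -15 mm, 31 x 65 mm inside, walls 5 mm thick and 25 high above the floor, hold a module each; which is in which varies.
- cover (a joint): cover angle, rad: 0 closed (level on the rim), 1.57 straight up, stop at 2.4; starts at 0 to 0.5. Hinge along the dock's x on its left (+y) rim, the -y edge rises. Stiff hinge: stays where it is left, needs about 4 N at the tab. White frame with clear pane, 240 x 172 x 8 mm, orange tab in the middle of the free edge.
- cover_hinge (a point): point on the hinge axis at the middle of the cover, 109 mm above the bench; x along the hinge axis (dock's x). At angle 0 the closed cover extends from here along -y, its plate from 0 to 8 mm above the axis.
- cover_tab (a point): point in mid-thickness of the orange tab, 200 mm from the hinge along the cover and 4 mm above its underside. Tab: 40 mm wide (along the hinge), 12 thick, in the cover's plane, 45 out from its free edge; this point is 28 mm out. Pinched across the 40 mm it swivels between the fingers as the cover turns. Axes turn with the cover: x along the hinge, y to the hinge.
- blue_module: loose black module with a BLUE cap (20 mm across, 8 high) on top, the one to draw out: 26 mm thick (x), 60 wide (y), 85 high (z), 0.13-0.25 kg. Origin: centre of underside; z to the cap; x is where the display faces. In its socket: upright, dock's yaw, underside 10 mm above the bench, lower 25 mm in the socket (2.5 mm play), 50 mm free room beyond each broad face.
- blue_module_display (a point): middle of the pale 46 x 24 mm display on the blue module's +x broad face, 29 mm above its underside and 13.5 mm from its middle plane; a red line lies above the display
- white_module: the same module but with a WHITE cap, in the other socket of the dock, 90 mm from the blue one: leave it seated. Origin: centre of its underside
- screwdriver: loose screwdriver with red handle lying on the bench right of the dock, along its x, leave alone
- gas_can: loose green can, 60 mm across, 130 mm high, standing on the bench left of the dock, leave alone; origin: centre of its underside
- cup: loose grey plastic cup, 64 mm across, 50 mm high, standing on the bench right of the dock, leave alone; origin: centre of its underside

How it is judged:
By the outcome, as a careful person would: the job done as asked, in the order asked, and still so for the second after the job is handed in, while the arm keeps its last pose, push and grip.
It also fails if it takes over 56 s, if anything falls off the work surface, if the arm or the gripper's body presses on something with over 40 N, if the wrist force passes 120 N, or if a joint passes its speed limit or range.

### The arm

A 6-joint arm with a two-finger parallel gripper is mounted at the origin on the work surface. World frame = base frame: x ahead of the robot, y to its left, z up, the work surface at z = 0. Lengths are in m, angles in rad, forces in N, time in s.
With the tool pointing down it reaches from about 0.375 to 0.9 m from the base axis. Payload 3.1 kg.
Tool frame: the origin (TCP) lies at the very end of the fingers, on their centre line; the grasp point (between the pads) lies behind it (arm.grip_point_offset is the z of the grasp point in the tool frame, in m); z points along the fingers, y is the direction in which the jaws open and shut (so a half turn about z gives the same grasp; the last joint's range is limited). The gripper opens to 85 mm and grips with 20 to 120 N. Pads are 22 mm wide; open, the fingers measure 114 mm over their backs; the gripper's body (76 mm by 85 mm) begins 54 mm behind the grasp point. The pads swing forward as they close: fully open they stand 13 mm farther back than shut.
Start: joints at [-1.512, 0.527, 1.433, -0, 1.181, -0.178], TCP at [0.147, -0.607, 0.21] pointing down, gripper open.
Joint ranges: [-3.08, 3.08], [-0.75, 2.2], [0.22, 2.44], [-1.43, 4.57], [0, 2.65], [-2.85, 2.85]. Speed limits (rad/s): [2.79, 2.79, 3.14, 3.14, 3.14, 3.14].

### API

Orientations are given as a unit quaternion [w, x, y, z].
In Python, from workcell import sensors, cams, order, arm gives the robot as it stands.
- The arm moves only by the tool jog_arm, never from a script. Its argument "targets" is a list of rows, each an object of numbers: "dx", "dy", "dz": the shift along the tool's x, y, z in m; "rx", "ry", "rz": the turn, a rotation vector about the tool's x, y, z in rad; "grip": the finger opening in m, from 0 to 0.0854. In form: [{"dx": .., "dy": .., "dz": .., "rx": .., "ry": .., "rz": .., "grip": ..}, ...]. A call has 1 to 20 rows; each row is the pose to reach, as a shift and turn from the pose commanded when the call began, along the tool's axes at that moment; what a row does not reach only later rows make up. A row lasts 1/8 s, in which the tool goes at most 62.5 mm and 10.7 degrees, less where a joint would pass 70% of its speed; a pose out of reach is approached as far as the arm can. A call with a gripper value outside its range is refused whole. The fingers move at their own pace and stop on an object; the grip force is fixed at half the most. Time passes only in rows, so rows that repeat a pose let the fingers close. It gives the time, the measured TCP pose, the force and the opening at its end, in the units of the state.
- sensors.get_obs(): the state, without advancing time (a new reading comes with each control period).
- cams.capture(name): name is "scene" or "side" or "wrist"; returns a dict with "pixels" (480x640x3 uint8, red, green, blue), "intrinsics" (3x3 intrinsics, pixels), "position" and "orientation" of the camera in the world. Camera axes: x right, y up, looking along -z (the intrinsics and any distortion apply to the point x, -y, -z); pixel columns grow to the right and rows downward; lengths in m; the calibration is good to about 2 mm. A picture is of the moment at which its call begins. There is no depth.
- order.close_job(): hands the job in, once; it reports no verdict.
The state is a dict: "time": time; "joint_pos": joint angles; "qvel": joint speeds; "joint_efforts": joint torques, N m; "ee_pos": TCP position; "orientation": TCP orientation; "wrist_force": force on the tool from outside, world axes, zero at the start; "ft_torque": the same for the moment, N m; "grip_width": finger opening in m.
Only numpy, scipy, OpenCV 4.12 (cv2) and the standard library are available. Lean on these libraries where they do the work, as an engineer would, in place of code of your own. Each camera call takes 0.05 s, during which the arm holds its last target.

## Working session

There is one attempt and no reset: what is moved stays moved. The work goes in short steps, Python scripts to look and compute and a tool call to move; the robot and the scene stay as the last step left them, time stands still between calls to the robot, and variables do not carry over. Pictures are saved under pics/ and viewed, and the job is handed in when it is done.

Besides the shell and the picture viewer there is one more tool, called after ">>>" by a JSON object that holds its "op" and its "data", one argument or row to a line. jog_arm: Moves the arm, as the interface text tells. Its arguments: {"type":"object","properties":{"targets":{"type":"array"}},"required":["targets"]}

```bash
ls; mkdir -p pics; cat > h.py <<'E'
import numpy as np, cv2
from scipy.spatial.transform import Rotation as R
from workcell import sensors, cams, order, arm
def rot(q): return R.from_quat([q[1],q[2],q[3],q[0]])
def cap(name,fn):
    c=cams.capture(name); cv2.imwrite('pics/'+fn+'.png',cv2.cvtColor(c['pixels'],cv2.COLOR_RGB2BGR)); np.savez('pics/'+fn+'.npz',**{k:np.array(v) for k,v in c.items() if k in('pixels','intrinsics','position','orientation')}); 
    print(name,[k for k in c], c['position'],c['orientation'],np.array(c['intrinsics']).tolist(), c.get('distortion'));return c
def load(fn): return dict(np.load('pics/'+fn+'.npz'))
def ray(c,u,v):
    K=c['intrinsics']; d=np.array([(u-K[0][2])/K[0][0],-(v-K[1][2])/K[1][1],-1.]); d=rot(c['orientation']).apply(d); return np.array(c['position']),d/np.linalg.norm(d)
def plane(c,u,v,z):
    p,d=ray(c,u,v); return p+d*(z-p[2])/d[2]
def proj(c,P):
    K=c['intrinsics']; q=rot(c['orientation']).inv().apply(np.array(P)-c['position']); return np.array([K[0][0]*q[0]/-q[2]+K[0][2], -K[1][1]*q[1]/-q[2]+K[1][2]])
def tri(rays):
    A=0;b=0
    for p,d in rays:
        M=np.eye(3)-np.outer(d,d);A=A+M;b=b+M@p
    return np.linalg.solve(A,b)
E
python3 - <<'E'
from h import *
for n in('scene','side','wrist'): cap(n,n+'0')
print(sensors.get_obs()); print(arm.grip_point_offset,[a for a in dir(arm) if a[0]!='_'])
E
```

```text
pics
scene ['pixels', 'intrinsics', 'position', 'orientation'] [1.05804816 0.67989128 1.00882567] [0.28593    0.10366238 0.345951   0.88759002] [[522.7098142881028, 0.0, 314.6489811887915], [0.0, 522.7098142881028, 236.0262259008924], [0.0, 0.0, 1.0]] None
side ['pixels', 'intrinsics', 'position', 'orientation'] [ 1.37630791 -0.53383019  0.7787889 ] [0.7825239  0.39884427 0.20952391 0.42974333] [[452.05012375532164, 0.0, 312.77714366154845], [0.0, 452.05012375532164, 240.10282161513578], [0.0, 0.0, 1.0]] None
wrist ['pixels', 'intrinsics', 'position', 'orientation'] [ 0.21349202 -0.59066117  0.37273152] [ 0.77858967 -0.1078816   0.08461799 -0.61237201] [[418.4920970052345, 0.0, 317.9434166601369], [0.0, 418.4920970052345, 237.79869344910907], [0.0, 0.0, 1.0]] None
{'time': 0.15, 'joint_pos': array([-1.51146042e+00,  5.28279216e-01,  1.43362209e+00, -2.29723414e-05,
        1.18142983e+00, -1.78495461e-01]), 'qvel': array([ 8.56094932e-05, -2.34289548e-03, -4.33156268e-03, -4.42771941e-04,
        7.90331030e-04, -1.58903677e-03]), 'joint_efforts': array([ 6.72407132e-04, -4.42745197e+01, -1.78276098e+01, -2.15057262e-04,
        5.61432666e-03, -1.10349157e-05]), 'ee_pos': array([ 0.14723568, -0.60679014,  0.20933764]), 'orientation': array([-8.68333025e-04,  9.92936964e-01,  1.18639913e-01,  4.11548747e-05]), 'wrist_force': array([-0.25682599,  0.40213264, -0.45727591]), 'ft_torque': array([ 0.00794712,  0.00917896, -0.02939327]), 'grip_width': 0.08554239178020802}
-0.0187 ['MotionError', 'grip_point_offset']
```

View pics/scene0.png

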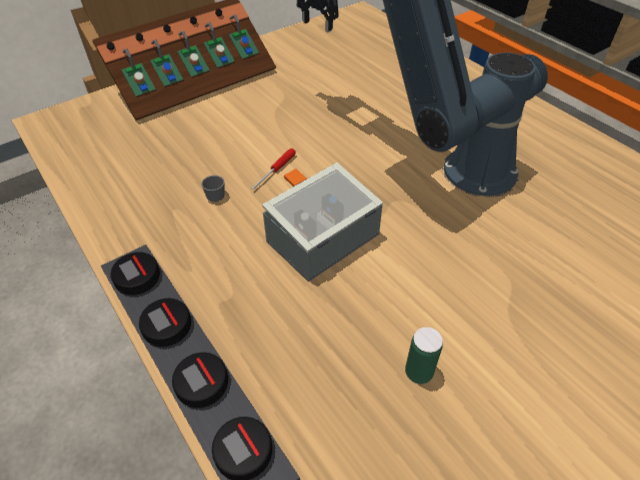

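View pics/side0.png

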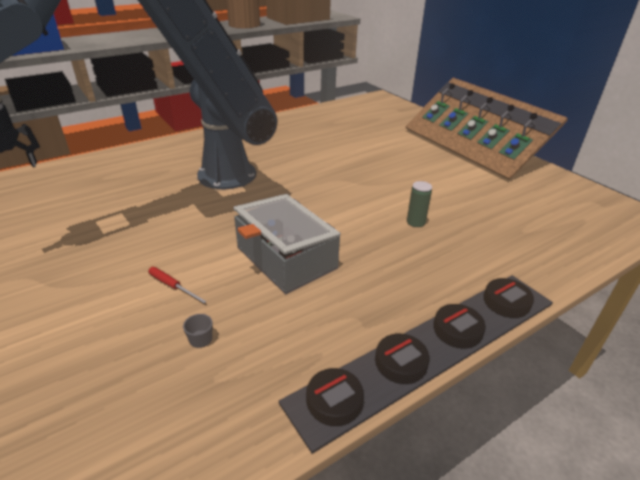

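View pics/wrist0.png

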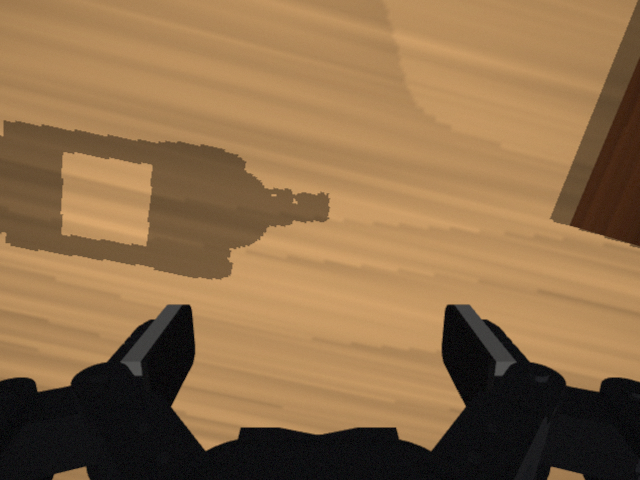

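```bash
python3 - <<'E'
from h import *
a=cv2.imread('pics/scene0.png')[140:290,240:400]; cv2.imwrite('pics/sc0.png',cv2.resize(a,None,fx=5,fy=5,interpolation=cv2.INTER_CUBIC)[:600,:800] if 0 else cv2.resize(a,(640,600),interpolation=cv2.INTER_CUBIC))
a=cv2.imread('pics/side0.png')[180:300,220:350]; cv2.imwrite('pics/si0.png',cv2.resize(a,(650,600),interpolation=cv2.INTER_CUBIC))
E
```

```text
(no output)
```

View pics/sc0.png

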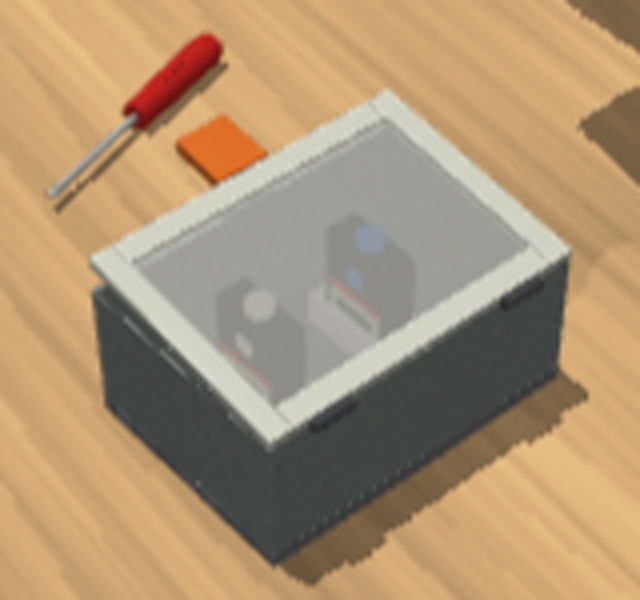

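View pics/si0.png

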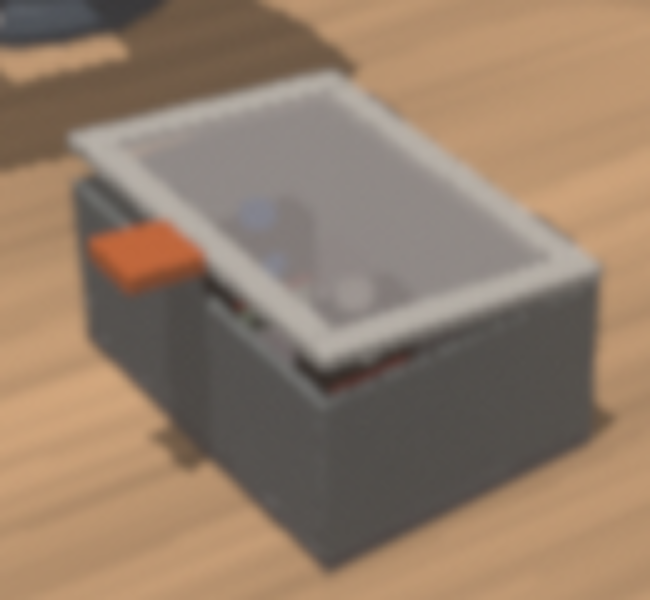

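```bash
python3 - <<'E'
from h import *
s=load('scene0');d=load('side0')
S=lambda u,v:(240+u/4,140+v/4); D=lambda u,v:(220+u/5,180+v/5)
print('base'); 
for n,p in dict(pp=(272,562),pm=(108,405),mp=(557,375)).items(): print(n,plane(s,*S(*p),0))
for n,p in dict(pm=(330,570),mm=(90,340),pp=(590,440)).items(): print(n,plane(d,*D(*p),0))
print('tri rims')
def t(a,b): 
    r=[ray(s,*S(*a)),ray(d,*D(*b))]; P=tri(r); return P,[np.linalg.norm(np.cross(P-p,v)) for p,v in r][0]
print('cover +x+y top',t((275,440),(600,268)))
print('cover -x-y top',t((387,91),(72,135)))
print('cover +x-y top',t((92,260),(322,357)))
print('cover -x+y top',t((570,248),(333,70)))
# tab masks
for c,k in((s,'s'),(d,'d')):
    im=c['pixels']; h=cv2.cvtColor(im,cv2.COLOR_RGB2HSV)
    m=((h[...,0]<14)&(h[...,0]>5)&(h[...,1]>190)&(h[...,2]>120)).astype(np.uint8)
    m[:140]=0; n,l,st,ce=cv2.connectedComponentsWithStats(m); print([(st[i].tolist(),ce[i]) for i in range(1,n) if st[i][4]>20])
E
```

```text
base
pp [0.63437495 0.03196254 0.        ]
pm [ 0.64725559 -0.13528978  0.        ]
mp [0.39570851 0.01567474 0.        ]
pm [ 0.65187124 -0.13122446  0.        ]
mm [ 0.41751208 -0.15146811  0.        ]
pp [0.6382416  0.03761108 0.        ]
tri rims
cover +x+y top (array([0.63445258, 0.03735835, 0.11401434]), np.float64(0.0030362919664389627))
cover -x-y top (array([ 0.41418538, -0.14914996,  0.13566265]), np.float64(0.0018245579306299538))
cover +x-y top (array([ 0.64873343, -0.13134836,  0.13358342]), np.float64(0.001064734015656512))
cover -x+y top (array([0.40029286, 0.0182235 , 0.11698753]), np.float64(0.0020702956339047913))
[([285, 169, 21, 17, 198], array([294.32323232, 177.        ]))]
[]
```

```bash
cat >> h.py <<'E'
YAW=0.08; C=np.array([0.5245,-0.0575,0])
def W(p): return C+R.from_euler('z',YAW).apply(p)
def delta(pos,Rt,o=None):
    o=o or sensors.get_obs(); Rc=rot(o['orientation'])
    d=Rc.inv().apply(np.array(pos)-o['ee_pos']); r=(Rc.inv()*Rt).as_rotvec(); return np.round(np.r_[d,r],4)
def down(yaw): # tool y along yaw (dock x dir), z down
    y=np.array([np.cos(yaw),np.sin(yaw),0]); z=np.array([0,0,-1.]); x=np.cross(y,z); return R.from_matrix(np.c_[x,y,z])
E
python3 - <<'E'
from h import *
a=.11; T=W([0,.086-.2*np.cos(a)-.004*np.sin(a)*0,0.109+.2*np.sin(a)+.004]); print(T)
print(delta([T[0],T[1],.24],down(YAW)))
E
```

```text
[ 0.53351368 -0.16993048  0.13495566]
[ 4.783e-01 -3.336e-01 -3.000e-02 -1.200e-03 -1.400e-03 -1.413e+00]
```

>>> {"op": "jog_arm", "data": {
  "targets": [
    {"dx":0.06,"dy":-0.042,"dz":-0.03,"rz":-0.18},
    {"dx":0.12,"dy":-0.084,"dz":-0.03,"rz":-0.36},
    {"dx":0.18,"dy":-0.126,"dz":-0.03,"rz":-0.54},
    {"dx":0.24,"dy":-0.168,"dz":-0.03,"rz":-0.72},
    {"dx":0.3,"dy":-0.21,"dz":-0.03,"rz":-0.9},
    {"dx":0.36,"dy":-0.252,"dz":-0.03,"rz":-1.08},
    {"dx":0.42,"dy":-0.294,"dz":-0.03,"rz":-1.26},
    {"dx":0.478,"dy":-0.3336,"dz":-0.03,"rz":-1.413},
    {"dx":0.478,"dy":-0.3336,"dz":-0.03,"rz":-1.413},
    {"dx":0.478,"dy":-0.3336,"dz":-0.03,"rz":-1.413},
    {"dx":0.478,"dy":-0.3336,"dz":-0.03,"rz":-1.413},
    {"dx":0.478,"dy":-0.3336,"dz":-0.03,"rz":-1.413}
  ]
}}

```text
invalid input at $.targets[0]: expected keys dx, dy, dz, rx, ry, rz, grip
```

```bash
python3 - <<'E'
from h import *
o=sensors.get_obs();print(o['time'],o['ee_pos'],rot(o['orientation']).as_matrix().round(3),o['joint_pos'])
cap('wrist','w1')
E
```

```text
0.15 [ 0.14723568 -0.60679014  0.20933764] [[ 0.972  0.236 -0.   ]
 [ 0.236 -0.972  0.002]
 [ 0.    -0.002 -1.   ]] [-1.51146042e+00  5.28279216e-01  1.43362209e+00 -2.29723414e-05
  1.18142983e+00 -1.78495461e-01]
wrist ['pixels', 'intrinsics', 'position', 'orientation'] [ 0.21349546 -0.5907193   0.37285071] [ 0.77857503 -0.10798683  0.08452463 -0.61238497] [[418.4920970052345, 0.0, 317.9434166601369], [0.0, 418.4920970052345, 237.79869344910907], [0.0, 0.0, 1.0]] None
```

View pics/w1.png

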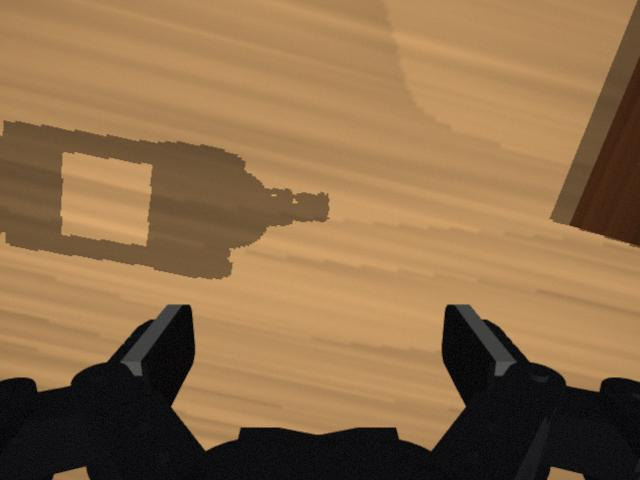

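>>> {"op": "jog_arm", "data": {
  "targets": [
    {"dx":0.06,"dy":-0.042,"dz":-0.03,"rx":0,"ry":0,"rz":-0.18,"grip":0.085},
    {"dx":0.12,"dy":-0.084,"dz":-0.03,"rx":0,"ry":0,"rz":-0.36,"grip":0.085},
    {"dx":0.18,"dy":-0.126,"dz":-0.03,"rx":0,"ry":0,"rz":-0.54,"grip":0.085},
    {"dx":0.24,"dy":-0.168,"dz":-0.03,"rx":0,"ry":0,"rz":-0.72,"grip":0.085},
    {"dx":0.3,"dy":-0.21,"dz":-0.03,"rx":0,"ry":0,"rz":-0.9,"grip":0.085},
    {"dx":0.36,"dy":-0.252,"dz":-0.03,"rx":0,"ry":0,"rz":-1.08,"grip":0.085},
    {"dx":0.42,"dy":-0.294,"dz":-0.03,"rx":0,"ry":0,"rz":-1.26,"grip":0.085},
    {"dx":0.478,"dy":-0.3336,"dz":-0.03,"rx":0,"ry":0,"rz":-1.413,"grip":0.085},
    {"dx":0.478,"dy":-0.3336,"dz":-0.03,"rx":0,"ry":0,"rz":-1.413,"grip":0.085},
    {"dx":0.478,"dy":-0.3336,"dz":-0.03,"rx":0,"ry":0,"rz":-1.413,"grip":0.085},
    {"dx":0.478,"dy":-0.3336,"dz":-0.03,"rx":0,"ry":0,"rz":-1.413,"grip":0.085},
    {"dx":0.478,"dy":-0.3336,"dz":-0.03,"rx":0,"ry":0,"rz":-1.413,"grip":0.085}
  ]
}}

```text
time: 1.7
ee_pos: [0.5326, -0.171, 0.2399]
orientation: [-0.0, 0.678, 0.735, -0.0]
wrist_force: [-0.2, -0.0, -0.3]
grip_width: 0.0849
```

```bash
python3 - <<'E'
from h import *
o=sensors.get_obs();print(o['time'],o['ee_pos'],rot(o['orientation']).as_matrix().round(3),o['joint_pos'])
cap('wrist','w1')
E
```

```text
1.7 [ 0.53257349 -0.17102192  0.23987278] [[-0.08   0.997 -0.001]
 [ 0.997  0.08  -0.   ]
 [-0.    -0.001 -1.   ]] [-5.10124409e-01  4.04809791e-01  1.56369821e+00 -6.82053184e-04
  1.17383995e+00 -5.89710653e-01]
wrist ['pixels', 'intrinsics', 'position', 'orientation'] [ 0.52649592 -0.10213848  0.40336388] [ 0.98957745 -0.13834174 -0.00522768  0.03963199] [[418.4920970052345, 0.0, 317.9434166601369], [0.0, 418.4920970052345, 237.79869344910907], [0.0, 0.0, 1.0]] None
```

View pics/w1.png

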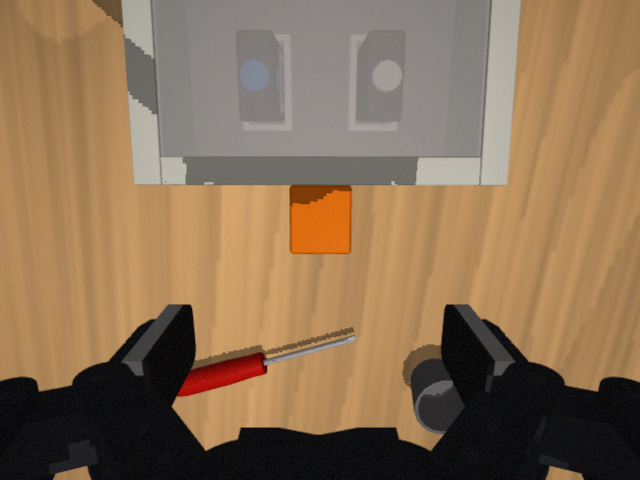

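```bash
python3 - <<'E'
from h import *
c=load('w1')
f=lambda u,v,z:(R.from_euler('z',-YAW).apply(plane(c,u,v,z)-C)*1000).round(1)
for z in(.12,.13,.135,.14):
  print(z,f(135,184,z),f(507,184,z),'tab',f(290,253,z),f(351,253,z),f(290,186,z),f(351,186,z))
# blue cap, white cap (z=.103) 
print(f(254,75,.103),f(387,75,.103))
s=load('scene0'); print(proj(s,plane(c,320,253,.135)),)
E
```

```text
0.12 [-126.   -87.5  120. ] [126.6 -87.5 120. ] tab [ -21.6 -136.7  120. ] [  21.8 -136.7  120. ] [-20.8 -88.8 120. ] [ 20.7 -88.8 120. ]
0.13 [-121.7  -86.   130. ] [122.1 -85.9 130. ] tab [ -20.9 -133.5  130. ] [  20.9 -133.4  130. ] [-20.1 -87.3 130. ] [ 19.9 -87.3 130. ]
0.135 [-119.5  -85.2  135. ] [119.8 -85.2 135. ] tab [ -20.6 -131.8  135. ] [  20.5 -131.8  135. ] [-19.7 -86.5 135. ] [ 19.5 -86.5 135. ]
0.14 [-117.3  -84.4  140. ] [117.6 -84.4 140. ] tab [ -20.2 -130.2  140. ] [  20.1 -130.2  140. ] [-19.4 -85.7 140. ] [ 19.2 -85.7 140. ]
[-44.7 -16.6 103. ] [ 44.6 -16.6 103. ]
[289.18160724 173.64128302]
```

>>> {"op": "jog_arm", "data": {
  "targets": [
    {"dx":0,"dy":0.001,"dz":0.04,"rx":0,"ry":0,"rz":0,"grip":0.085},
    {"dx":0,"dy":0.001,"dz":0.08,"rx":0,"ry":0,"rz":0,"grip":0.085},
    {"dx":0,"dy":0.001,"dz":0.11,"rx":0,"ry":0,"rz":0,"grip":0.085},
    {"dx":0,"dy":0.001,"dz":0.125,"rx":0,"ry":0,"rz":0,"grip":0.085},
    {"dx":0,"dy":0.001,"dz":0.125,"rx":0,"ry":0,"rz":0,"grip":0.085},
    {"dx":0,"dy":0.001,"dz":0.125,"rx":0,"ry":0,"rz":0,"grip":0.035},
    {"dx":0,"dy":0.001,"dz":0.125,"rx":0,"ry":0,"rz":0,"grip":0.035},
    {"dx":0,"dy":0.001,"dz":0.125,"rx":0,"ry":0,"rz":0,"grip":0.035},
    {"dx":0,"dy":0.001,"dz":0.125,"rx":0,"ry":0,"rz":0,"grip":0.035},
    {"dx":0,"dy":0.001,"dz":0.125,"rx":0,"ry":0,"rz":0,"grip":0.035}
  ]
}}

```text
time: 3.0
ee_pos: [0.534, -0.1711, 0.1154]
orientation: [0.0, 0.678, 0.735, -0.001]
wrist_force: [-3.0, -3.4, 1.4]
grip_width: 0.0369
```

```bash
python3 - <<'E'
from h import *
o=sensors.get_obs();print(o['time'],o['ee_pos'],o['wrist_force'],o['grip_width'])
cap('wrist','w2')
a0=.105; r0=np.array([-.2*np.cos(a0)-.0*0,.2*np.sin(a0)])
# with 4mm offset normal
def P(a): return np.array([-.2*np.cos(a)+.004*np.sin(a), .2*np.sin(a)+.004*np.cos(a)])
for a in np.linspace(a0,1.57,25): d=P(a)-P(a0); print(round(a,3),(d*1000).round(0),end=' ')
E
```

```text
3.0 [ 0.53397233 -0.17106149  0.11540415] [-2.95581425 -3.3641169   1.39010667] 0.03694591736869844
wrist ['pixels', 'intrinsics', 'position', 'orientation'] [ 0.52774024 -0.10204069  0.27882379] [ 0.98949526 -0.13883053 -0.00557167  0.03992711] [[418.4920970052345, 0.0, 317.9434166601369], [0.0, 418.4920970052345, 237.79869344910907], [0.0, 0.0, 1.0]] None
0.105 [0. 0.] 0.166 [ 2. 12.] 0.227 [ 5. 24.] 0.288 [ 8. 36.] 0.349 [12. 47.] 0.41 [17. 58.] 0.471 [22. 69.] 0.532 [28. 80.] 0.593 [35. 90.] 0.654 [ 42. 100.] 0.715 [ 50. 109.] 0.776 [ 59. 118.] 0.838 [ 68. 126.] 0.899 [ 77. 134.] 0.96 [ 87. 141.] 1.021 [ 97. 148.] 1.082 [108. 153.] 1.143 [119. 159.] 1.204 [130. 163.] 1.265 [142. 167.] 1.326 [154. 170.] 1.387 [166. 172.] 1.448 [178. 174.] 1.509 [190. 175.] 1.57 [202. 175.]
```

View pics/w2.png

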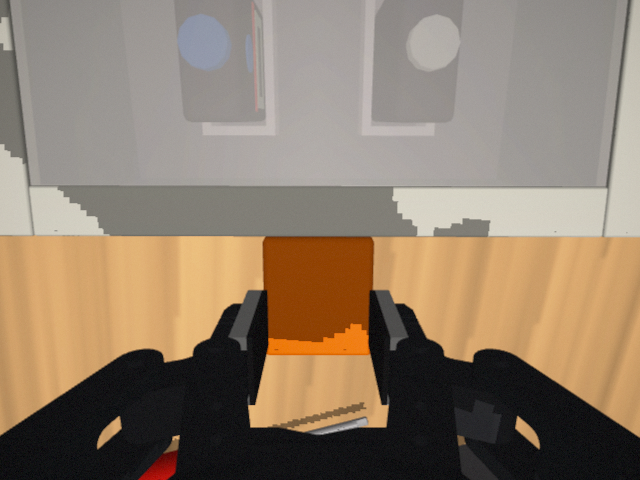

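>>> {"op": "jog_arm", "data": {
  "targets": [
    {"dx":0.002,"dy":0,"dz":-0.012,"rx":0,"ry":0,"rz":0,"grip":0.03},
    {"dx":0.005,"dy":0,"dz":-0.024,"rx":0,"ry":0,"rz":0,"grip":0.03},
    {"dx":0.008,"dy":0,"dz":-0.036,"rx":0,"ry":0,"rz":0,"grip":0.03},
    {"dx":0.012,"dy":0,"dz":-0.047,"rx":0,"ry":0,"rz":0,"grip":0.03},
    {"dx":0.017,"dy":0,"dz":-0.058,"rx":0,"ry":0,"rz":0,"grip":0.03},
    {"dx":0.022,"dy":0,"dz":-0.069,"rx":0,"ry":0,"rz":0,"grip":0.03},
    {"dx":0.028,"dy":0,"dz":-0.08,"rx":0,"ry":0,"rz":0,"grip":0.03},
    {"dx":0.035,"dy":0,"dz":-0.09,"rx":0,"ry":0,"rz":0,"grip":0.03},
    {"dx":0.042,"dy":0,"dz":-0.1,"rx":0,"ry":0,"rz":0,"grip":0.03},
    {"dx":0.05,"dy":0,"dz":-0.109,"rx":0,"ry":0,"rz":0,"grip":0.03},
    {"dx":0.059,"dy":0,"dz":-0.118,"rx":0,"ry":0,"rz":0,"grip":0.03}
  ]
}}

```text
time: 4.42
ee_pos: [0.5292, -0.111, 0.2335]
orientation: [-0.0, 0.678, 0.735, -0.0]
wrist_force: [-1.7, -1.9, -4.1]
grip_width: 0.0339
```

```bash
python3 - <<'E'
from h import *
cap('side','s2')
a=cv2.imread('pics/side0.png');a=cv2.imread('pics/s2.png')[130:310,180:380]; cv2.imwrite('pics/s2c.png',cv2.resize(a,(600,540),interpolation=cv2.INTER_CUBIC))
E
```

```text
side ['pixels', 'intrinsics', 'position', 'orientation'] [ 1.37630791 -0.53383019  0.7787889 ] [0.7825239  0.39884427 0.20952391 0.42974333] [[452.05012375532164, 0.0, 312.77714366154845], [0.0, 452.05012375532164, 240.10282161513578], [0.0, 0.0, 1.0]] None
```

View pics/s2c.png

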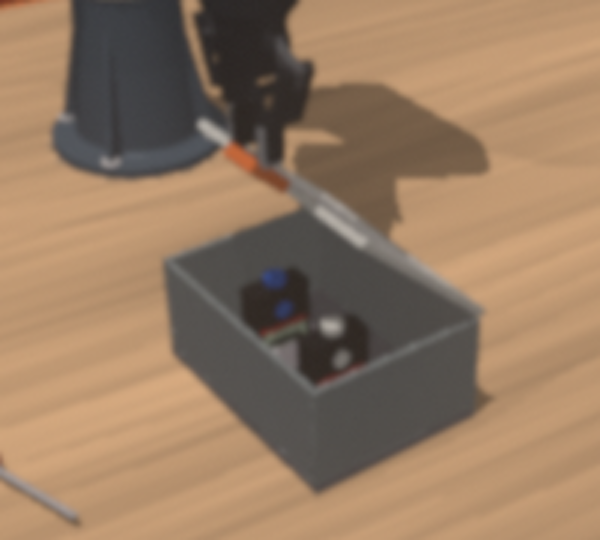

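>>> {"op": "jog_arm", "data": {
  "targets": [
    {"dx":0.009,"dy":0,"dz":-0.008,"rx":0,"ry":0,"rz":0,"grip":0.03},
    {"dx":0.018,"dy":0,"dz":-0.016,"rx":0,"ry":0,"rz":0,"grip":0.03},
    {"dx":0.028,"dy":0,"dz":-0.023,"rx":0,"ry":0,"rz":0,"grip":0.03},
    {"dx":0.038,"dy":0,"dz":-0.03,"rx":0,"ry":0,"rz":0,"grip":0.03},
    {"dx":0.049,"dy":0,"dz":-0.035,"rx":0,"ry":0,"rz":0,"grip":0.03},
    {"dx":0.06,"dy":0,"dz":-0.041,"rx":0,"ry":0,"rz":0,"grip":0.03},
    {"dx":0.071,"dy":0,"dz":-0.045,"rx":0,"ry":0,"rz":0,"grip":0.03},
    {"dx":0.083,"dy":0,"dz":-0.049,"rx":0,"ry":0,"rz":0,"grip":0.03},
    {"dx":0.095,"dy":0,"dz":-0.052,"rx":0,"ry":0,"rz":0,"grip":0.03},
    {"dx":0.107,"dy":0,"dz":-0.054,"rx":0,"ry":0,"rz":0,"grip":0.03},
    {"dx":0.119,"dy":0,"dz":-0.056,"rx":0,"ry":0,"rz":0,"grip":0.03},
    {"dx":0.131,"dy":0,"dz":-0.057,"rx":0,"ry":0,"rz":0,"grip":0.03},
    {"dx":0.143,"dy":0,"dz":-0.057,"rx":0,"ry":0,"rz":0,"grip":0.03},
    {"dx":0.143,"dy":0,"dz":-0.057,"rx":0,"ry":0,"rz":0,"grip":0.03},
    {"dx":0.143,"dy":0,"dz":-0.057,"rx":0,"ry":0,"rz":0,"grip":0.03}
  ]
}}

```text
time: 6.35
ee_pos: [0.5182, 0.0309, 0.29]
orientation: [0.0, 0.678, 0.735, -0.0]
wrist_force: [0.6, -0.0, 0.0]
grip_width: 0.0301
```

```bash
python3 - <<'E'
from h import *
cap('side','s3');cap('scene','c3')
a=cv2.imread('pics/s3.png')[100:310,180:380]; b=cv2.imread('pics/c3.png')[80:290,220:420]
cv2.imwrite('pics/s3c.png',np.hstack([cv2.resize(x,(400,420),interpolation=cv2.INTER_CUBIC) for x in(a,b)]))
E
```

```text
side ['pixels', 'intrinsics', 'position', 'orientation'] [ 1.37630791 -0.53383019  0.7787889 ] [0.7825239  0.39884427 0.20952391 0.42974333] [[452.05012375532164, 0.0, 312.77714366154845], [0.0, 452.05012375532164, 240.10282161513578], [0.0, 0.0, 1.0]] None
scene ['pixels', 'intrinsics', 'position', 'orientation'] [1.05804816 0.67989128 1.00882567] [0.28593    0.10366238 0.345951   0.88759002] [[522.7098142881028, 0.0, 314.6489811887915], [0.0, 522.7098142881028, 236.0262259008924], [0.0, 0.0, 1.0]] None
```

View pics/s3c.png

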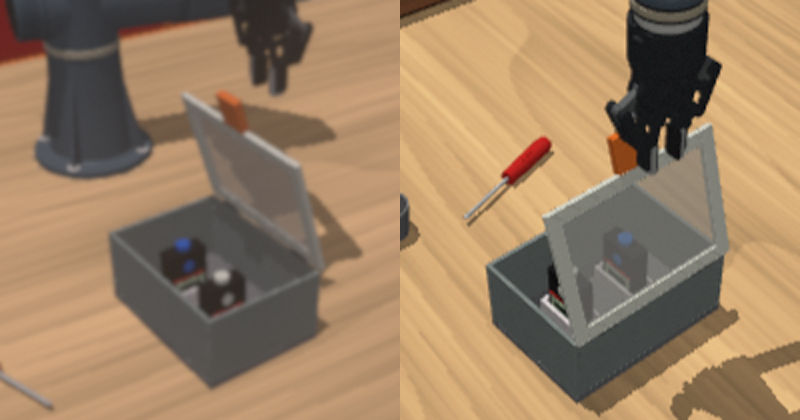

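```bash
python3 - <<'E'
from h import *
s=load('c3');d=load('s3')
for a,b in(((292.5,187.5),(330,184)),((375,143.5),(271.5,147.5))):
    P=tri([ray(s,*a),ray(d,*b)]); L=R.from_euler('z',-YAW).apply(P-C); print(L,np.arctan2(L[2]-.109,.086-L[1]))
L=R.from_euler('z',-YAW).apply(sensors.get_obs()['ee_pos']-C);print(L)
E
```

```text
[0.12037164 0.04201627 0.2743201 ] 1.3107679644773327
[-0.11916769  0.04291981  0.27062016] 1.3103009132706986
[0.00074283 0.08825202 0.28999663]
```

>>> {"op": "jog_arm", "data": {
  "targets": [
    {"dx":0,"dy":0,"dz":-0.04,"rx":0,"ry":0,"rz":0,"grip":0.05},
    {"dx":0,"dy":0,"dz":-0.065,"rx":0,"ry":0,"rz":0,"grip":0.05},
    {"dx":-0.04,"dy":0,"dz":-0.065,"rx":0,"ry":0,"rz":0,"grip":0.0},
    {"dx":-0.08,"dy":0,"dz":-0.065,"rx":0,"ry":0,"rz":0,"grip":0.0},
    {"dx":-0.12,"dy":0,"dz":-0.065,"rx":0,"ry":0,"rz":0,"grip":0.0},
    {"dx":-0.13,"dy":0,"dz":-0.04,"rx":0,"ry":0,"rz":0,"grip":0.0},
    {"dx":-0.13,"dy":0,"dz":-0.02,"rx":0,"ry":0,"rz":0,"grip":0.0},
    {"dx":-0.13,"dy":0,"dz":0.0,"rx":0,"ry":0,"rz":0,"grip":0.0},
    {"dx":-0.13,"dy":0,"dz":0.005,"rx":0,"ry":0,"rz":0,"grip":0.0},
    {"dx":-0.1,"dy":0,"dz":0.005,"rx":0,"ry":0,"rz":0,"grip":0.0},
    {"dx":-0.08,"dy":0,"dz":0.005,"rx":0,"ry":0,"rz":0,"grip":0.0},
    {"dx":-0.065,"dy":0,"dz":0.005,"rx":0,"ry":0,"rz":0,"grip":0.0},
    {"dx":-0.05,"dy":0,"dz":0.005,"rx":0,"ry":0,"rz":0,"grip":0.0},
    {"dx":-0.04,"dy":0,"dz":0.005,"rx":0,"ry":0,"rz":0,"grip":0.0},
    {"dx":-0.03,"dy":0,"dz":0.005,"rx":0,"ry":0,"rz":0,"grip":0.0},
    {"dx":-0.03,"dy":0,"dz":0.005,"rx":0,"ry":0,"rz":0,"grip":0.0}
  ]
}}

```text
time: 8.45
ee_pos: [0.5199, 0.0023, 0.2847]
orientation: [-0.001, 0.678, 0.735, 0.0]
wrist_force: [0.1, -0.2, -1.3]
grip_width: -0.0002
```

```bash
python3 - <<'E'
from h import *
cap('side','s4');cap('scene','c4')
a=cv2.imread('pics/s4.png')[120:220,240:350]; b=cv2.imread('pics/c4.png')[110:260,270:400]
cv2.imwrite('pics/s4c.png',np.hstack([cv2.resize(a,(440,400),interpolation=cv2.INTER_CUBIC),cv2.resize(b,None,fx=2.667,fy=2.667,interpolation=cv2.INTER_CUBIC)[:400]]))
L=R.from_euler('z',-YAW).apply(sensors.get_obs()['ee_pos']-C);print(L,sensors.get_obs()['wrist_force'])
E
```

```text
side ['pixels', 'intrinsics', 'position', 'orientation'] [ 1.37630791 -0.53383019  0.7787889 ] [0.7825239  0.39884427 0.20952391 0.42974333] [[452.05012375532164, 0.0, 312.77714366154845], [0.0, 452.05012375532164, 240.10282161513578], [0.0, 0.0, 1.0]] None
scene ['pixels', 'intrinsics', 'position', 'orientation'] [1.05804816 0.67989128 1.00882567] [0.28593    0.10366238 0.345951   0.88759002] [[522.7098142881028, 0.0, 314.6489811887915], [0.0, 522.7098142881028, 236.0262259008924], [0.0, 0.0, 1.0]] None
[-2.11280075e-05  5.93656931e-02  2.84460887e-01] [-1.3419756  -0.31382228 -0.43018033]
```

View pics/s4c.png

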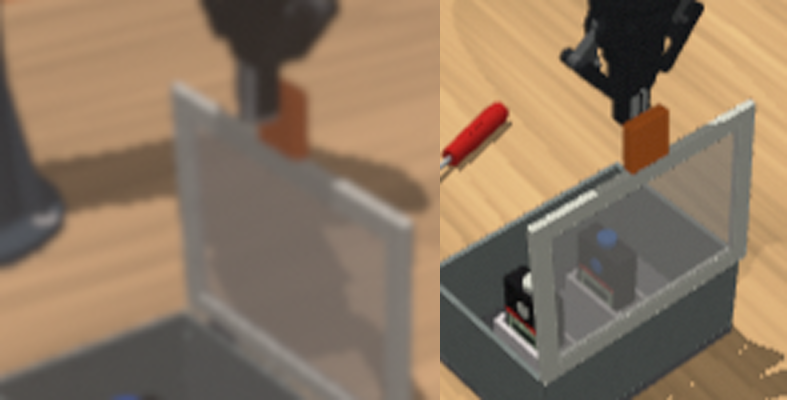

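```bash
cat >> h.py <<'E'
def overlay(fn,box,a,sc,out):
    c=load(fn); im=cv2.cvtColor(c['pixels'],cv2.COLOR_RGB2BGR); x0,y0,x1,y1=box
    im=cv2.resize(im[y0:y1,x0:x1],None,fx=sc,fy=sc,interpolation=cv2.INTER_CUBIC)
    def q(x,t,n): # along cover t, normal n
        P=W([x,.086-t*np.cos(a)+n*np.sin(a),.109+t*np.sin(a)+n*np.cos(a)]); return tuple(((proj(c,P)-[x0,y0]+.5)*sc-.5).astype(int).tolist())
    for n,col in((0,(0,0,255)),(.008,(0,255,0))):
        p=[q(-.12,0,n),q(-.12,.172,n),q(.12,.172,n),q(.12,0,n)]
        cv2.polylines(im,[np.array(p)],True,col,1)
    cv2.imwrite('pics/'+out+'.png',im); return im
E
python3 - <<'E'
from h import *
a=overlay('s4',(240,110,340,260),1.46,4,'o1');b=overlay('c4',(280,120,380,270),1.46,4,'o2')
cv2.imwrite('pics/o.png',np.hstack([a,b]))
E
```

```text
(no output)
```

View pics/o.png

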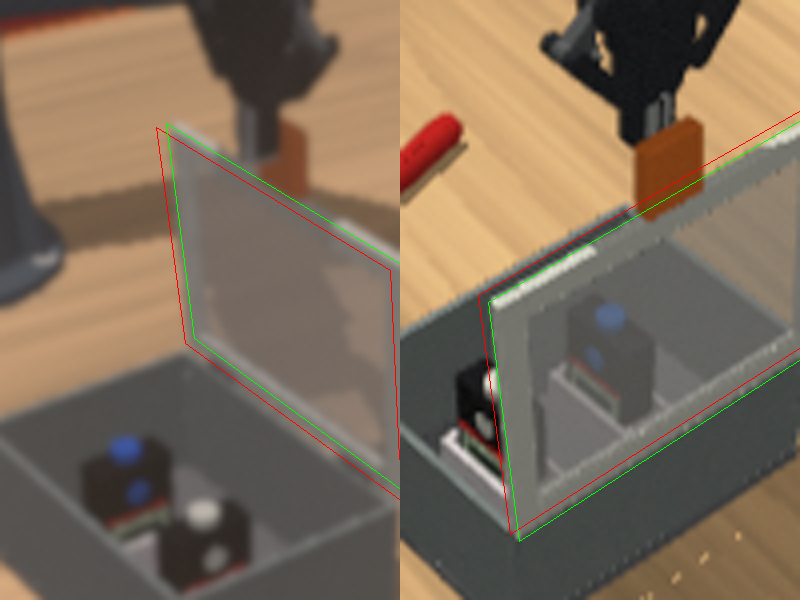

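>>> {"op": "jog_arm", "data": {
  "targets": [
    {"dx":0.005,"dy":0,"dz":0,"rx":0,"ry":0,"rz":0,"grip":0.0},
    {"dx":0.009,"dy":0,"dz":0,"rx":0,"ry":0,"rz":0,"grip":0.0},
    {"dx":0.012,"dy":0,"dz":0,"rx":0,"ry":0,"rz":0,"grip":0.0},
    {"dx":0.012,"dy":0,"dz":0,"rx":0,"ry":0,"rz":0,"grip":0.0},
    {"dx":0.012,"dy":0,"dz":0,"rx":0,"ry":0,"rz":0,"grip":0.0}
  ]
}}

```text
time: 9.18
ee_pos: [0.5196, 0.0133, 0.2851]
orientation: [-0.0, 0.678, 0.735, 0.0]
wrist_force: [0.2, -0.1, 0.0]
grip_width: 0.0
```

```bash
python3 - <<'E'
from h import *
cap('side','s5');cap('scene','c5')
L=R.from_euler('z',-YAW).apply(sensors.get_obs()['ee_pos']-C);print(L,sensors.get_obs()['wrist_force'])
a=overlay('s5',(240,110,340,260),1.5708,4,'o1');b=overlay('c5',(280,120,380,270),1.5708,4,'o2')
cv2.imwrite('pics/o5.png',np.hstack([a,b]))
E
```

```text
side ['pixels', 'intrinsics', 'position', 'orientation'] [ 1.37630791 -0.53383019  0.7787889 ] [0.7825239  0.39884427 0.20952391 0.42974333] [[452.05012375532164, 0.0, 312.77714366154845], [0.0, 452.05012375532164, 240.10282161513578], [0.0, 0.0, 1.0]] None
scene ['pixels', 'intrinsics', 'position', 'orientation'] [1.05804816 0.67989128 1.00882567] [0.28593    0.10366238 0.345951   0.88759002] [[522.7098142881028, 0.0, 314.6489811887915], [0.0, 522.7098142881028, 236.0262259008924], [0.0, 0.0, 1.0]] None
[0.0009664  0.07096074 0.28518645] [-0.50109433  0.21708065  0.21631947]
```

View pics/o5.png

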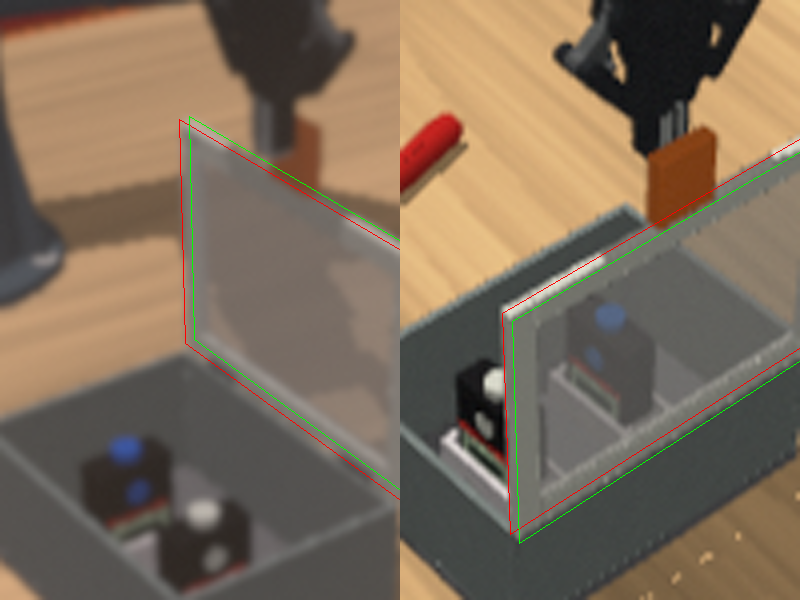

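```bash
sed -i "s/^YAW=0.08; C=.*/YAW=0.08; C=np.array([0.5246,-0.0587,0])/" h.py; python3 - <<'E'
from h import *
def corners(fn,box,sc,ang):
    c=load(fn); im=cv2.cvtColor(c['pixels'],cv2.COLOR_RGB2BGR); x0,y0,x1,y1=box
    im=cv2.resize(im[y0:y1,x0:x1],None,fx=sc,fy=sc,interpolation=cv2.INTER_CUBIC)
    for a,col in zip(ang,((0,0,255),(255,0,255))):
     for x in(-.12,.12):
      for t in(0,.172):
       for n in(0,.008):
        P=W([x,.086-t*np.cos(a)+n*np.sin(a),.109+t*np.sin(a)+n*np.cos(a)]); p=((proj(c,P)-[x0,y0]+.5)*sc-.5).astype(int)
        cv2.circle(im,tuple(p.tolist()),2,col,-1)
    return im
a=corners('s5',(275,125,345,185),5,(1.5708,)); b=corners('c5',(300,185,380,265),5,(1.5708,)); a2=corners('s5',(275,190,345,250),5,(1.5708,))
a=np.vstack([a,a2]);b=cv2.copyMakeBorder(b,0,200,0,0,cv2.BORDER_CONSTANT)
cv2.imwrite('pics/o6.png',np.hstack([a,b]))
E
```

```text
(no output)
```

View pics/o6.png

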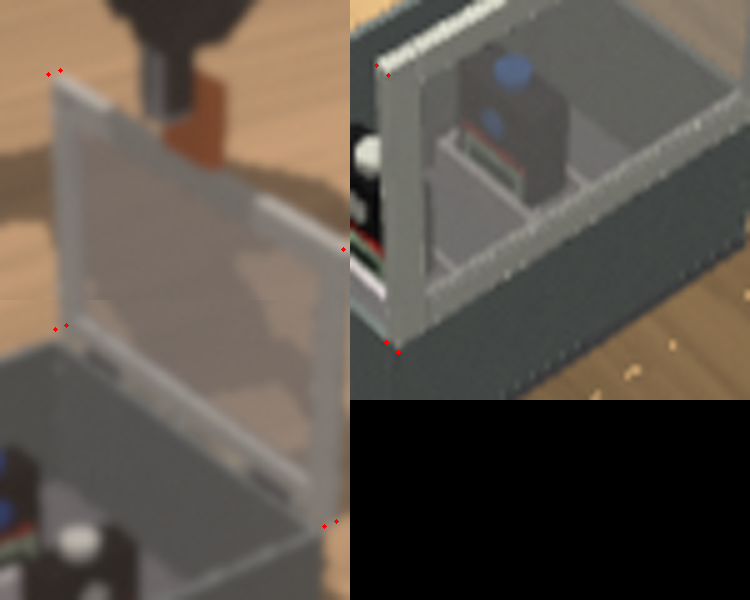

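```bash
cat >> h.py <<'E'
def edgeang(fn,x,t0=.02,t1=.165,show=True):
    c=load(fn); g=cv2.cvtColor(c['pixels'],cv2.COLOR_RGB2GRAY).astype(float); g=cv2.GaussianBlur(g,(0,0),.7)
    def q(t,a,dy=0): return proj(c,W([x,.086-t*np.cos(a),.109+t*np.sin(a)]))
    p0,p1=q(t0,1.5708),q(t1,1.5708); us=[];vs=[];w=[]
    for v in range(int(min(p0[1],p1[1]))+1,int(max(p0[1],p1[1]))):
        u=p0[0]+(v-p0[1])/(p1[1]-p0[1])*(p1[0]-p0[0]); uu=np.arange(int(u)-4,int(u)+6)
        gr=(g[v,uu+1]-g[v,uu-1])/2; k=np.argmax(np.maximum(gr,0)[1:-1])+1
        if gr[k]<5: continue
        den=gr[k-1]-2*gr[k]+gr[k+1]; us.append(uu[k]+(.5*(gr[k-1]-gr[k+1])/den if den else 0)); vs.append(v); w.append(gr[k])
    us=np.array(us);vs=np.array(vs)
    ok=np.ones(len(us),bool)
    for _ in range(5):
        f=np.polyfit(vs[ok],us[ok],1); r=us-np.polyval(f,vs); ok=abs(r)<max(.5,1.5*np.std(r[ok]))
    def sl(a): p0,p1=q(t0,a),q(t1,a); return (p1[0]-p0[0])/(p1[1]-p0[1])
    A=np.linspace(1.2,1.9,701); S=np.array([sl(a) for a in A]); print(fn,x,'n',ok.sum(),len(us),'slope',f[0],'resid',r[ok].std(),'angle',A[np.argmin(abs(S-f[0]))],'dslope/da',(S[-1]-S[0])/.7, 'pos off', us[ok].mean()-np.mean([p0[0]+(v-p0[1])/(p1[1]-p0[1])*(p1[0]-p0[0]) for v in vs[ok]]))
E
python3 - <<'E'
from h import *
edgeang('c5',.12);edgeang('s5',-.12);edgeang('c4',.12);edgeang('s4',-.12)
E
```

```text
c5 0.12 n 28 44 slope 0.04231247865172359 resid 0.16644663690473246 angle 1.5659999999999998 dslope/da -1.051326372008531 pos off -0.17134037480167308
s5 -0.12 n 14 17 slope 0.07254709336598326 resid 0.10637172742989011 angle 1.521 dslope/da -1.0389161559491311 pos off 0.4693020095617726
c4 0.12 n 27 43 slope 0.08891427623923516 resid 0.2058130338510521 angle 1.514 dslope/da -1.051326372008531 pos off -1.582264075747787
s4 -0.12 n 11 16 slope -0.0021048044640658782 resid 0.30184806000802145 angle 1.5979999999999999 dslope/da -1.0389161559491311 pos off -1.2114455870894858
```

```bash
python3 - <<'E'
from h import *
t=W([-.045,-.0154,.22]); print(t,delta(t,down(YAW)))
E
```

```text
[ 0.48097461 -0.07764691  0.22      ] [-0.0876 -0.046   0.0651  0.0008 -0.0009 -0.0001]
```

>>> {"op": "jog_arm", "data": {
  "targets": [
    {"dx":-0.02,"dy":0,"dz":0,"rx":0,"ry":0,"rz":0,"grip":0.0},
    {"dx":-0.05,"dy":0,"dz":0,"rx":0,"ry":0,"rz":0,"grip":0.02},
    {"dx":-0.0876,"dy":-0.015,"dz":0,"rx":0,"ry":0,"rz":0,"grip":0.085},
    {"dx":-0.0876,"dy":-0.046,"dz":0.03,"rx":0,"ry":0,"rz":0,"grip":0.085},
    {"dx":-0.0876,"dy":-0.046,"dz":0.065,"rx":0,"ry":0,"rz":0,"grip":0.085},
    {"dx":-0.0876,"dy":-0.046,"dz":0.065,"rx":0,"ry":0,"rz":0,"grip":0.085},
    {"dx":-0.0876,"dy":-0.046,"dz":0.065,"rx":0,"ry":0,"rz":0,"grip":0.085}
  ]
}}

```text
time: 10.15
ee_pos: [0.482, -0.0783, 0.2212]
orientation: [0.001, 0.678, 0.735, 0.001]
wrist_force: [-0.2, -0.3, 0.2]
grip_width: 0.0851
```

```bash
python3 - <<'E'
from h import *
cap('wrist','w6');cap('scene','c6');cap('side','s6')
edgeang('c6',.12);edgeang('s6',-.12)
c=load('w6')
im=c['pixels'];h=cv2.cvtColor(im,cv2.COLOR_RGB2HSV);m=((h[...,0]>100)&(h[...,0]<130)&(h[...,1]>120)).astype(np.uint8)
n,l,st,ce=cv2.connectedComponentsWithStats(m)
for i in range(1,n):
    if st[i][4]>60: print(st[i],ce[i],R.from_euler('z',-YAW).apply(plane(c,*ce[i],.103)-C))
o=sensors.get_obs();print(o['ee_pos'],R.from_euler('z',-YAW).apply(o['ee_pos']-C))
E
```

```text
wrist ['pixels', 'intrinsics', 'position', 'orientation'] [ 0.47538563 -0.00939663  0.38460038] [ 0.98953253 -0.13861128 -0.00684572  0.03956537] [[418.4920970052345, 0.0, 317.9434166601369], [0.0, 418.4920970052345, 237.79869344910907], [0.0, 0.0, 1.0]] None
scene ['pixels', 'intrinsics', 'position', 'orientation'] [1.05804816 0.67989128 1.00882567] [0.28593    0.10366238 0.345951   0.88759002] [[522.7098142881028, 0.0, 314.6489811887915], [0.0, 522.7098142881028, 236.0262259008924], [0.0, 0.0, 1.0]] None
side ['pixels', 'intrinsics', 'position', 'orientation'] [ 1.37630791 -0.53383019  0.7787889 ] [0.7825239  0.39884427 0.20952391 0.42974333] [[452.05012375532164, 0.0, 312.77714366154845], [0.0, 452.05012375532164, 240.10282161513578], [0.0, 0.0, 1.0]] None
c6 0.12 n 28 44 slope 0.04212287985242692 resid 0.16954558899686067 angle 1.5659999999999998 dslope/da -1.051326372008531 pos off -0.16939478517025464
s6 -0.12 n 23 47 slope -0.060740007201105416 resid 0.38996832489182637 angle 1.662 dslope/da -1.0389161559491311 pos off 1.762064315066084
[302 205  30  30 691] [316.69464544 219.59768452] [-0.04523434 -0.01433786  0.103     ]
[ 0.48203056 -0.07827581  0.22146797] [-0.04399769 -0.01611128  0.22146797]
```

View pics/w6.png

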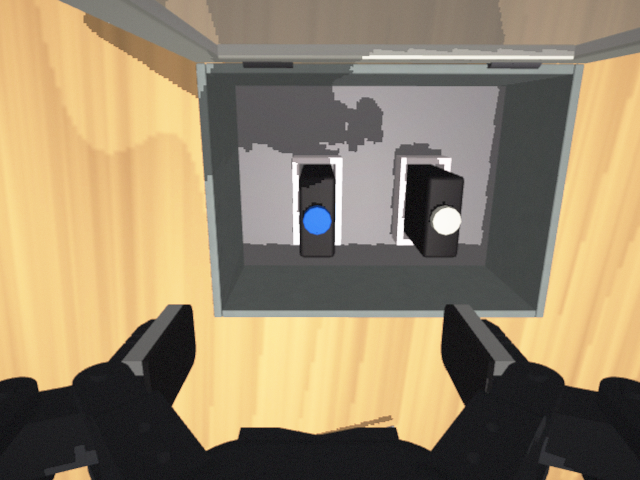

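View pics/c6.png

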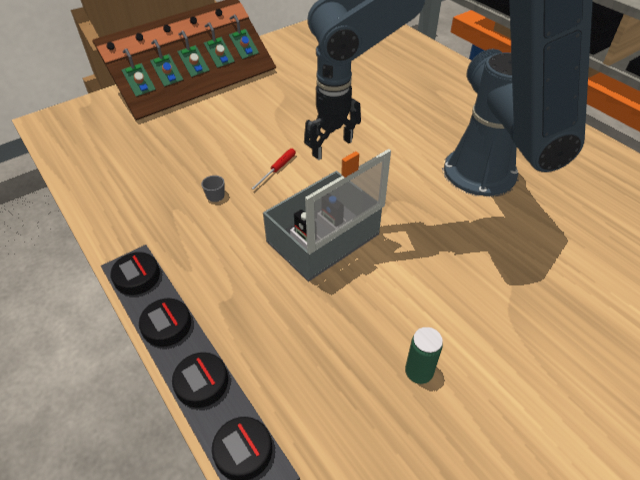

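```bash
python3 - <<'E'
from h import *
for fn,box in(('s6',(270,115,350,245)),('c6',(290,145,400,255))):
    x0,y0,x1,y1=box; a=cv2.imread('pics/'+fn+'.png')[y0:y1,x0:x1]
    cv2.imwrite('pics/z_'+fn+'.png',cv2.resize(a,None,fx=600/(y1-y0),fy=600/(y1-y0),interpolation=cv2.INTER_CUBIC)[:600])
E
```

```text
(no output)
```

View pics/z_s6.png

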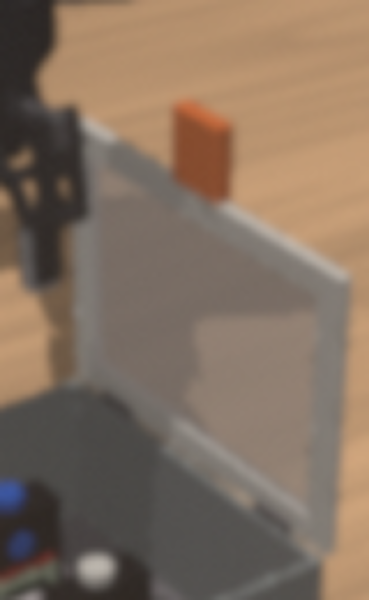

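View pics/z_c6.png

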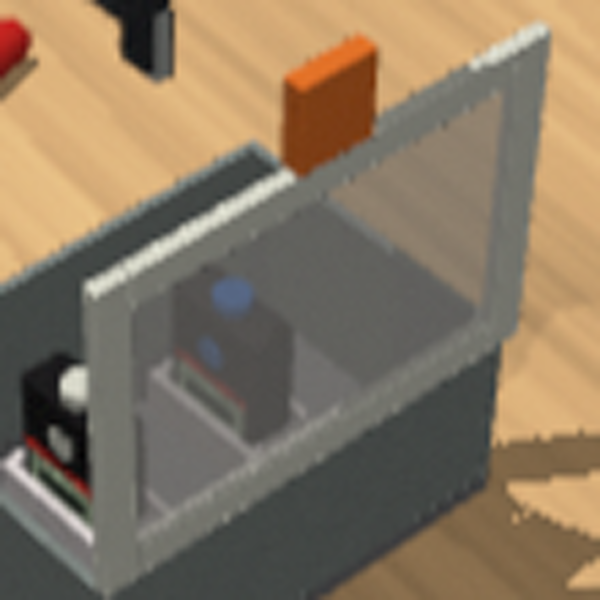

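```bash
python3 - <<'E'
from h import *
def sl(fn,x,n,a):
    c=load(fn); q=lambda t:proj(c,W([x,.086-t*np.cos(a)+n*np.sin(a),.109+t*np.sin(a)+n*np.cos(a)])); p0,p1=q(0),q(.172); return (p1[0]-p0[0])/(p1[1]-p0[1])
for a in(1.5,1.54,1.57,1.6,1.65): print(a,'side R -.0625',sl('s6',.12,.008,a),'scene R -.108',sl('c6',-.12,.008,a),'scene L .06',sl('c6',.12,0,a))
def fit(fn,rows,u0f,sign,win=5):
    c=load(fn); g=cv2.GaussianBlur(cv2.cvtColor(c['pixels'],cv2.COLOR_RGB2GRAY).astype(float),(0,0),.7); U=[]
    for v in rows:
        u=u0f(v); uu=np.arange(int(u)-win,int(u)+win+1); gr=sign*(g[v,uu+1]-g[v,uu-1])/2; k=int(np.clip(np.argmax(gr),1,len(gr)-2)); den=gr[k-1]-2*gr[k]+gr[k+1]
        U.append(uu[k]+(.5*(gr[k-1]-gr[k+1])/den if den else 0))
    U=np.array(U);v=np.array(rows);ok=np.ones(len(U),bool)
    for _ in range(6): f=np.polyfit(v[ok],U[ok],1);r=U-np.polyval(f,v);ok=abs(r)<max(.4,1.5*r[ok].std())
    print(fn,f[0],ok.sum(),len(U),r[ok].std())
lin=lambda a,b:(lambda v:a[0]+(v-a[1])/(b[1]-a[1])*(b[0]-a[0]))
k=130/600
fit('s6',range(180,230),lin((270+349*k,115+280*k),(270+332*k,115+552*k)),-1)
k=110/600
fit('c6',range(155,202),lin((290+550*k,145+30*k),(290+517*k,145+335*k)),-1)
fit('c6',range(203,250),lin((290+85*k,145+295*k),(290+105*k,145+595*k)),1)
E
```

```text
1.5 side R -.0625 0.0010054246300398434 scene R -.108 -0.046136806085698825 scene L .06 0.10094319609769388
1.54 side R -.0625 -0.03709968454379367 scene R -.108 -0.08653013875070434 scene L .06 0.0662764061198515
1.57 side R -.0625 -0.06476547526658463 scene R -.108 -0.11832834772200687 scene L .06 0.03872243665750595
1.6 side R -.0625 -0.09173682276872035 scene R -.108 -0.15157659840363183 scene L .06 0.00966023599641377
1.65 side R -.0625 -0.13534000160023846 scene R -.108 -0.21067369711255457 scene L .06 -0.042641507554317726
s6 -0.059017526728853506 22 50 0.2538722764250931
c6 0.11880271070931682 26 47 1.8347121722052102
c6 0.03840615432249262 26 47 0.17937124979222102
```

>>> {"op": "jog_arm", "data": {
  "targets": [
    {"dx":0.001,"dy":-0.001,"dz":0.04,"rx":0,"ry":0,"rz":0,"grip":0.085},
    {"dx":0.001,"dy":-0.001,"dz":0.08,"rx":0,"ry":0,"rz":0,"grip":0.085},
    {"dx":0.001,"dy":-0.001,"dz":0.115,"rx":0,"ry":0,"rz":0,"grip":0.085},
    {"dx":0.001,"dy":-0.001,"dz":0.14,"rx":0,"ry":0,"rz":0,"grip":0.085},
    {"dx":0.001,"dy":-0.001,"dz":0.155,"rx":0,"ry":0,"rz":0,"grip":0.085},
    {"dx":0.001,"dy":-0.001,"dz":0.162,"rx":0,"ry":0,"rz":0,"grip":0.085},
    {"dx":0.001,"dy":-0.001,"dz":0.162,"rx":0,"ry":0,"rz":0,"grip":0.06},
    {"dx":0.001,"dy":-0.001,"dz":0.162,"rx":0,"ry":0,"rz":0,"grip":0.04},
    {"dx":0.001,"dy":-0.001,"dz":0.162,"rx":0,"ry":0,"rz":0,"grip":0.02},
    {"dx":0.001,"dy":-0.001,"dz":0.162,"rx":0,"ry":0,"rz":0,"grip":0.015},
    {"dx":0.001,"dy":-0.001,"dz":0.162,"rx":0,"ry":0,"rz":0,"grip":0.015},
    {"dx":0.001,"dy":-0.001,"dz":0.162,"rx":0,"ry":0,"rz":0,"grip":0.015}
  ]
}}

```text
time: 11.8
ee_pos: [0.4804, -0.0774, 0.059]
orientation: [0.001, 0.678, 0.735, 0.0]
wrist_force: [0.9, 0.4, 6.0]
grip_width: 0.0244
```

```bash
python3 - <<'E'
from h import *
cap('wrist','w7');o=sensors.get_obs();print(o['grip_width'],o['wrist_force'],o['ft_torque'])
E
```

```text
wrist ['pixels', 'intrinsics', 'position', 'orientation'] [ 0.47383035 -0.00845645  0.2224096 ] [ 0.98952741 -0.1386836  -0.00671686  0.03946203] [[418.4920970052345, 0.0, 317.9434166601369], [0.0, 418.4920970052345, 237.79869344910907], [0.0, 0.0, 1.0]] None
0.02409187424017393 [-0.96313984 -0.09465159  6.35040409] [ 0.05208573  0.04757702 -0.00715009]
```

View pics/w7.png

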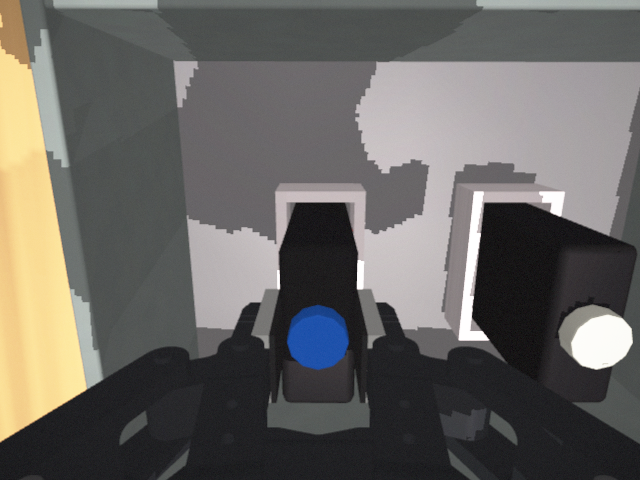

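>>> {"op": "jog_arm", "data": {
  "targets": [
    {"dx":0,"dy":0,"dz":-0.008,"rx":0,"ry":0,"rz":0,"grip":0.01},
    {"dx":0,"dy":0,"dz":-0.018,"rx":0,"ry":0,"rz":0,"grip":0.01},
    {"dx":0,"dy":0,"dz":-0.03,"rx":0,"ry":0,"rz":0,"grip":0.01},
    {"dx":0,"dy":0,"dz":-0.045,"rx":0,"ry":0,"rz":0,"grip":0.01},
    {"dx":0,"dy":0,"dz":-0.06,"rx":0,"ry":0,"rz":0,"grip":0.01},
    {"dx":0,"dy":0,"dz":-0.08,"rx":0,"ry":0,"rz":0,"grip":0.01},
    {"dx":0,"dy":0,"dz":-0.1,"rx":0,"ry":0,"rz":0,"grip":0.01},
    {"dx":0,"dy":0,"dz":-0.12,"rx":0,"ry":0,"rz":0,"grip":0.01},
    {"dx":0,"dy":0,"dz":-0.14,"rx":0,"ry":0,"rz":0,"grip":0.01},
    {"dx":0,"dy":0,"dz":-0.16,"rx":0,"ry":0,"rz":0,"grip":0.01},
    {"dx":0,"dy":0,"dz":-0.18,"rx":0,"ry":0,"rz":0,"grip":0.01},
    {"dx":0,"dy":0,"dz":-0.2,"rx":0,"ry":0,"rz":0,"grip":0.01},
    {"dx":0,"dy":0,"dz":-0.22,"rx":0,"ry":0,"rz":0,"grip":0.01},
    {"dx":0,"dy":0,"dz":-0.24,"rx":0,"ry":0,"rz":0,"grip":0.01},
    {"dx":0,"dy":0,"dz":-0.26,"rx":0,"ry":0,"rz":0,"grip":0.01},
    {"dx":0,"dy":0,"dz":-0.27,"rx":0,"ry":0,"rz":0,"grip":0.01},
    {"dx":0,"dy":0,"dz":-0.27,"rx":0,"ry":0,"rz":0,"grip":0.01},
    {"dx":0,"dy":0,"dz":-0.27,"rx":0,"ry":0,"rz":0,"grip":0.01}
  ]
}}

```text
time: 14.1
ee_pos: [0.4789, -0.0769, 0.3274]
orientation: [-0.001, 0.678, 0.735, -0.0]
wrist_force: [-0.2, 0.5, -2.3]
grip_width: 0.0245
```

```bash
python3 - <<'E'
from h import *
cap('side','s8');cap('wrist','w8');o=sensors.get_obs();print(o['grip_width'],o['wrist_force'],o['ft_torque'],o['joint_pos'])
t=W([.02,-.08,.34]); 
# rotate about dock y by -45deg in world, from ideal down
Rt=R.from_euler('z',YAW)*R.from_euler('y',-45,degrees=True)*R.from_euler('z',-YAW)*down(YAW)
print(delta(t,Rt),t)
E
```

```text
side ['pixels', 'intrinsics', 'position', 'orientation'] [ 1.37630791 -0.53383019  0.7787889 ] [0.7825239  0.39884427 0.20952391 0.42974333] [[452.05012375532164, 0.0, 312.77714366154845], [0.0, 452.05012375532164, 240.10282161513578], [0.0, 0.0, 1.0]] None
wrist ['pixels', 'intrinsics', 'position', 'orientation'] [ 0.47298597 -0.00819225  0.49076033] [ 0.98964407 -0.13784582 -0.00475311  0.03975619] [[418.4920970052345, 0.0, 317.9434166601369], [0.0, 418.4920970052345, 237.79869344910907], [0.0, 0.0, 1.0]] None
0.024914445354307105 [-0.04616582  0.25645972 -1.1778766 ] [ 0.03274314 -0.00884158 -0.0228876 ] [-3.90109716e-01  2.05578174e-01  1.60745552e+00  4.40595929e-06
  1.33070368e+00 -4.70101041e-01]
[-6.550e-02  6.690e-02 -1.300e-02 -7.873e-01 -9.000e-04 -4.000e-04] [ 0.55092921 -0.13684584  0.34      ]
```

View pics/w8.png

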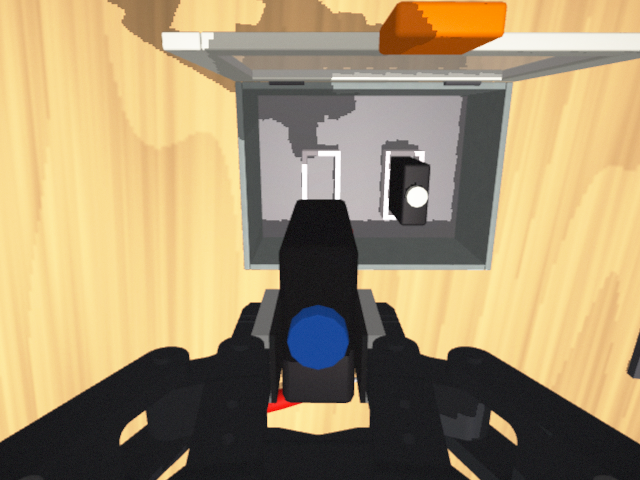

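View pics/s8.png

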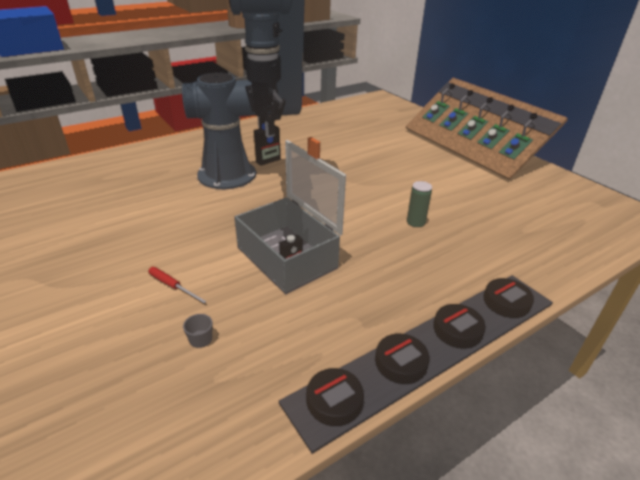

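>>> {"op": "jog_arm", "data": {
  "targets": [
    {"dx":-0.015,"dy":0.005,"dz":-0.013,"rx":0,"ry":0,"rz":0,"grip":0.01},
    {"dx":-0.035,"dy":0.015,"dz":-0.013,"rx":-0.05,"ry":0,"rz":0,"grip":0.01},
    {"dx":-0.055,"dy":0.025,"dz":-0.013,"rx":-0.1,"ry":0,"rz":0,"grip":0.01},
    {"dx":-0.065,"dy":0.035,"dz":-0.013,"rx":-0.18,"ry":0,"rz":0,"grip":0.01},
    {"dx":-0.065,"dy":0.045,"dz":-0.013,"rx":-0.26,"ry":0,"rz":0,"grip":0.01},
    {"dx":-0.065,"dy":0.055,"dz":-0.013,"rx":-0.34,"ry":0,"rz":0,"grip":0.01},
    {"dx":-0.065,"dy":0.06,"dz":-0.013,"rx":-0.42,"ry":0,"rz":0,"grip":0.01},
    {"dx":-0.065,"dy":0.067,"dz":-0.013,"rx":-0.5,"ry":0,"rz":0,"grip":0.01},
    {"dx":-0.065,"dy":0.067,"dz":-0.013,"rx":-0.58,"ry":0,"rz":0,"grip":0.01},
    {"dx":-0.065,"dy":0.067,"dz":-0.013,"rx":-0.65,"ry":0,"rz":0,"grip":0.01},
    {"dx":-0.065,"dy":0.067,"dz":-0.013,"rx":-0.71,"ry":0,"rz":0,"grip":0.01},
    {"dx":-0.065,"dy":0.067,"dz":-0.013,"rx":-0.76,"ry":0,"rz":0,"grip":0.01},
    {"dx":-0.065,"dy":0.067,"dz":-0.013,"rx":-0.786,"ry":0,"rz":0,"grip":0.01},
    {"dx":-0.065,"dy":0.067,"dz":-0.013,"rx":-0.786,"ry":0,"rz":0,"grip":0.01},
    {"dx":-0.065,"dy":0.067,"dz":-0.013,"rx":-0.786,"ry":0,"rz":0,"grip":0.01},
    {"dx":-0.065,"dy":0.067,"dz":-0.013,"rx":-0.786,"ry":0,"rz":0,"grip":0.01}
  ]
}}

```text
time: 16.2
ee_pos: [0.5518, -0.1366, 0.3412]
orientation: [0.26, 0.626, 0.679, 0.281]
wrist_force: [0.2, 0.5, -1.7]
grip_width: 0.0243
```

```bash
python3 - <<'E'
from h import *
cap('side','s9');cap('scene','c9');cap('wrist','w9');o=sensors.get_obs();print(o['time'],o['grip_width'],o['wrist_force'],o['qvel'].round(4),o['ee_pos'])
M=rot(o['orientation']).as_matrix();print(M.round(4)); print('display normal = tool y',M[:,1],np.degrees(np.arcsin(M[2,1])),'side tilt',np.degrees(np.arcsin(M[2,0])))
edgeang('c9',.12)
a=cv2.imread('pics/s9.png')[90:250,200:360]; cv2.imwrite('pics/s9c.png',cv2.resize(a,(600,600),interpolation=cv2.INTER_CUBIC))
E
```

```text
side ['pixels', 'intrinsics', 'position', 'orientation'] [ 1.37630791 -0.53383019  0.7787889 ] [0.7825239  0.39884427 0.20952391 0.42974333] [[452.05012375532164, 0.0, 312.77714366154845], [0.0, 452.05012375532164, 240.10282161513578], [0.0, 0.0, 1.0]] None
scene ['pixels', 'intrinsics', 'position', 'orientation'] [1.05804816 0.67989128 1.00882567] [0.28593    0.10366238 0.345951   0.88759002] [[522.7098142881028, 0.0, 314.6489811887915], [0.0, 522.7098142881028, 236.0262259008924], [0.0, 0.0, 1.0]] None
wrist ['pixels', 'intrinsics', 'position', 'orientation'] [ 0.42995613 -0.07699675  0.45667894] [ 0.91612459 -0.11262963 -0.38444603 -0.01521696] [[418.4920970052345, 0.0, 317.9434166601369], [0.0, 418.4920970052345, 237.79869344910907], [0.0, 0.0, 1.0]] None
16.35 0.024526875557982355 [-0.13308756  0.69091359 -1.64484066] [ 0.0005 -0.0012  0.0018  0.0023 -0.0012 -0.0029] [ 0.55172974 -0.13656606  0.34126502]
[[-8.030e-02  7.043e-01  7.053e-01]
 [ 9.968e-01  5.700e-02  5.660e-02]
 [-3.000e-04  7.076e-01 -7.066e-01]]
display normal = tool y [0.7043122  0.05695641 0.70760179] 45.04012349847428 side tilt -0.01965475884036676
c9 0.12 n 27 43 slope 0.04284128916984948 resid 0.1779886059406209 angle 1.5659999999999998 dslope/da -1.051326372008531 pos off -0.164863325803708
```

View pics/s9c.png

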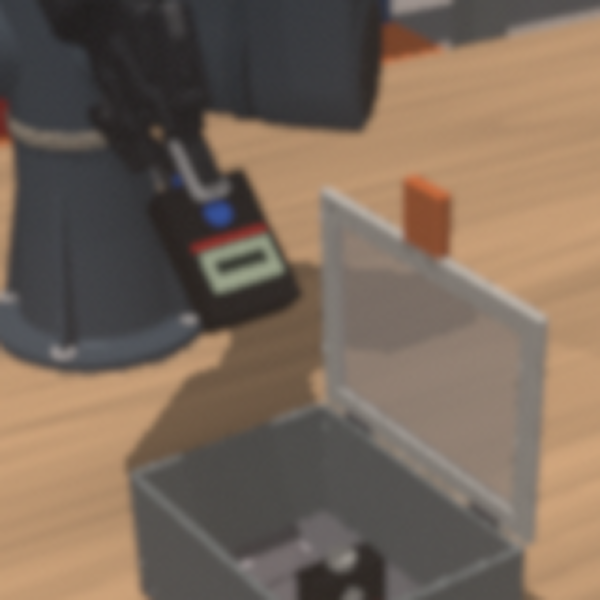

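View pics/c9.png

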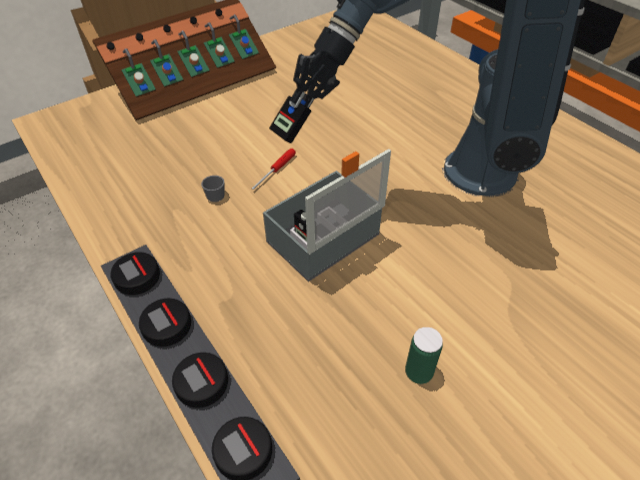

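View pics/w9.png

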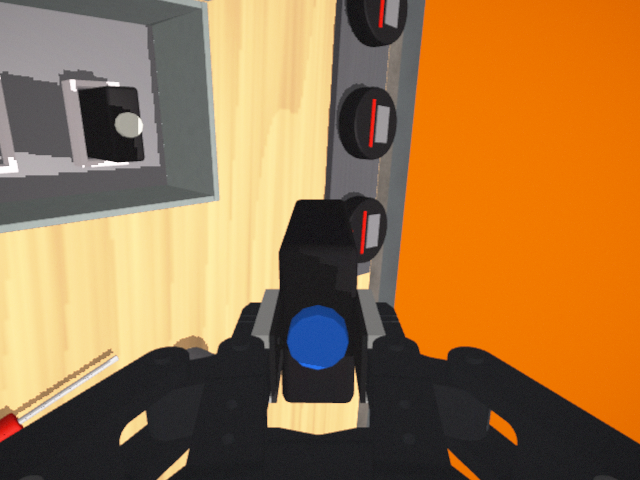

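>>> {"op": "jog_arm", "data": {
  "targets": [
    {"dx":0,"dy":0,"dz":0,"rx":0,"ry":0,"rz":0,"grip":0.01},
    {"dx":0,"dy":0,"dz":0,"rx":0,"ry":0,"rz":0,"grip":0.01},
    {"dx":0,"dy":0,"dz":0,"rx":0,"ry":0,"rz":0,"grip":0.01},
    {"dx":0,"dy":0,"dz":0,"rx":0,"ry":0,"rz":0,"grip":0.01},
    {"dx":0,"dy":0,"dz":0,"rx":0,"ry":0,"rz":0,"grip":0.01},
    {"dx":0,"dy":0,"dz":0,"rx":0,"ry":0,"rz":0,"grip":0.01},
    {"dx":0,"dy":0,"dz":0,"rx":0,"ry":0,"rz":0,"grip":0.01},
    {"dx":0,"dy":0,"dz":0,"rx":0,"ry":0,"rz":0,"grip":0.01}
  ]
}}

```text
time: 17.35
ee_pos: [0.5516, -0.1366, 0.3411]
orientation: [0.26, 0.627, 0.679, 0.281]
wrist_force: [0.0, 0.7, -1.1]
grip_width: 0.0246
```

```bash
python3 - <<'E'
from h import *
c=cams.capture('wrist')['pixels'].astype(int)
def blue(im):
    h=cv2.cvtColor(im.astype(np.uint8),cv2.COLOR_RGB2HSV);m=((h[...,0]>100)&(h[...,0]<130)&(h[...,1]>150)&(h[...,2]>80)); m[:290]=0; y,x=np.nonzero(m); return x.mean(),y.mean(),m.sum()
for f in('w7','w8','w9'): print(f,blue(load(f)['pixels']))
print('now',blue(c))
o=sensors.get_obs();M=rot(o['orientation']).as_matrix();print(o['time'],o['grip_width'],np.degrees(np.arcsin(M[2,:2])),abs(o['qvel']).max(),o['ee_pos'])
print(order.close_job())
E
```

```text
w7 (np.float64(317.53796859980775), np.float64(336.9830182633771), np.int64(3121))
w8 (np.float64(317.5718418514947), np.float64(337.0450016072003), np.int64(3111))
w9 (np.float64(317.3875673961307), np.float64(337.25626387567394), np.int64(3153))
now (np.float64(317.3882017126546), np.float64(337.27878211227403), np.int64(3153))
17.4 0.02496051879534516 [-1.73665353e-03  4.50372079e+01] 0.0013161911429192164 [ 0.55157487 -0.13663293  0.34113443]
the job is handed in; nothing more can be done
None
```

The cover is standing upright and the blue module is held leaned back at 45°. I handed the job in at 17.4 s of the 56 s allowed.

**Cover:** The tab slipped out of the pinch at about 1.31 rad. I pushed the cover the rest of the way with the closed fingers on its inner side. It was left at about 1.566 rad, and the final picture before hand-in gave the same value. Measurements of four frame edges mostly agreed. One side-camera edge fit gave 1.66, but it was noisy and partly hidden by the gripper, so I rejected it. One scene-camera edge fit failed, so I estimated that edge by eye at about 1.56.

**Module:** I gripped it across its thickness above the display, drew it straight up, and tilted it.
- **Tilt:** The gripper reads 45.04° for the display and 0.00° side to side. These are gripper angles, so they assume the module stayed square in the grip.
- **Grip:** The blue cap moved less than 0.5 px in the wrist view from grasp to hand-in, so I saw no slip.
- **Height and stillness:** The underside is about 0.29 m above the bench, worked out from the gripper pose. The arm was still, and the pictures showed the module touching nothing else.

**Left alone:** In the last pictures the white module was seated, and the screwdriver, can and cup looked unmoved.

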